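# Change the leaf box at the back of the gilder's stand

## Robot

A 6-joint arm with a two-finger parallel gripper is mounted at the origin on the work surface. World frame = base frame: x ahead of the robot, y to its left, z up, the work surface at z = 0. Lengths are in m, angles in degrees, forces in N, time in s.
With the tool pointing down it reaches from about 0.275 to 0.85 m from the base axis. Payload 19 kg.
Tool frame: the origin (TCP) lies midway between the tips of the shut fingers; the grasp point (between the pads) lies 19 mm behind it (env.grasp_offset is the distance from the TCP to the grasp point, in m); z points along the fingers, y is the direction in which the jaws open and shut (so a half turn about z gives the same grasp; the last joint's range is limited). The gripper opens to 85 mm and grips with 20 to 120 N. Pads are 22 mm wide; open, the fingers measure 114 mm over their backs; the gripper's body (76 mm by 85 mm) begins 54 mm behind the grasp point. The pads swing forward as they close: fully open they stand 13 mm farther back than shut.
Start: joints at [55.921, 8.623, 82.357, -0, 89.026, -7.678], TCP at [0.256, 0.515, 0.231] pointing down, gripper open.
Joint ranges: [-160.23, 160.23], [-39.13, 120.54], [6.94, 153.29], [-79.49, 259.48], [9.18, 160.14], [-161.06, 161.06]. Speed limits (degrees/s): [108.29, 108.29, 127.2, 172.46, 172.46, 172.46].

## Interface

Orientations are given as [roll, pitch, yaw] about the fixed x, y, z axes, in that order (R = Rz(yaw) Ry(pitch) Rx(roll)).
In Python, from cell import env gives the robot as it stands.
- The arm moves only by the tool jog_arm, never from a script. Its argument "commands" is text: rows parted by semicolons, each of 7 numbers parted by spaces: the finger opening in cm, from 0 to 8.54, then the shift along the world's x, y, z in cm, then the turn, a rotation vector about the world's x, y, z in rad. In form: jaw dx dy dz rx ry rz; .... A call has exactly 5 rows; each row shifts and turns the commanded pose from where the row before left it; what a row does not reach is not made up. A row lasts 1/8 s, in which the tool goes at most 62.5 mm and 10.7 degrees, less where a joint would pass 70% of its speed; a pose out of reach is approached as far as the arm can. A call is refused whole if a number of a shift passes 6.25 or a number of a turn 0.188, either way. A call with a gripper value outside its range is refused whole. The fingers move at their own pace and stop on an object; "force" is the grip in N (left out, the last holds). Time passes only in rows, so rows that do not move let the fingers close, or fill a call up. It gives the time, the measured TCP pose, the force and the opening at its end, in the units of the state.
- env.observe(): the state, without advancing time (a new reading comes with each control period).
- env.get_image(name): name is "scene" or "top" or "wrist"; returns the picture (480x640x3 uint8, red, green, blue); there is no depth.
- env.camera_info(name): a dict with "fov_y" (degrees; the focal length in pixels is half the picture's height over the tangent of half this angle, whatever the lens; pixels are square), "cx", "cy" (the principal point, pixels), "R" (3x3) and "t" (3): a world point X has camera coordinates R X + t. Camera axes: x right, y down, z forward; pixel columns grow to the right and rows downward; lengths in m; the calibration is good to about 2 mm. A picture is of the moment at which its call begins: read the wrist's pose just before it. camera_info takes no time and is no camera call; for the wrist camera it gives the pose at the moment of the call.
- env.finish_job(): hands the job in, once; it reports no verdict.
Trained networks look in the newest picture that a camera, given by its name, has taken for a name from the list of things; names that differ only in an ending like _2 or _b are one class to them, and where a whole thing is asked for, a point or a joint stands for the part that bears it (a point fixed in the world has none). Each returns a list of dicts, best first, with "p" (0 to 1); they miss things now and then, are a little off and sometimes report something else, mostly with a low value. They report only what shows in the picture. A call takes as long as a camera call.
- env.spot_in(camera, label): "box" ([left, top, right, bottom] as shares, 0 to 1, of the picture: columns of its width, rows of its height, round what is visible of it).
- env.trace(camera, label): "region" (480x640 bool, what is visible of it) and "box" ([left, top, right, bottom] as shares, 0 to 1, of the picture: columns of its width, rows of its height, round what is visible of it).
The state is a dict: "t": time; "joint_pos": joint angles; "qd": joint speeds; "effort": joint torques, N m; "tcp_pos": TCP position; "ee_rot": TCP orientation; "force": force on the tool from outside, world axes, zero at the start; "ft_torque": the same for the moment, N m; "finger_gap": opening from 0.0 (shut) to 1.0 (fully open).
Only numpy, scipy, OpenCV 4.12 (cv2) and the standard library are available. Lean on these libraries where they do the work, as an engineer would, in place of code of your own. Each camera call takes 0.05 s, during which the arm holds its last target.

## Task

Bring out the lidded leaf box that lies behind the jar and the tin on the dark wooden stand: first stand the jar and the tin aside on the pale board, then lay the lidded box on the middle of the cutting pad, lengthwise along the pad, and lay the empty open box squarely in the place on the stand that the lidded box has left. Only then put the jar and the tin back on the stand, each exactly where it stood before. Keep the jar, the tin and the lidded box upright all the while, and leave the bamboo tongs and the red case where they lie.

Things in the scene. Friction and masses are not known exactly. Their poses are not given: they have to be found in the camera images.
- jar: White stoneware jar, round and upright: diameter 52 mm (straight sides from 8 to 92 mm up), with a small knob of diameter 18 mm on top, 104 mm high in all, about 0.3 kg. Origin at the centre of its underside, z up. It starts on one of the two front places of the stand.
- tin: Square plain metal tin, upright: 50 x 50 mm, sides straight to 94 mm, 100 mm high in all, about 0.25 kg. Origin at the centre of its underside, x and y square to its sides, z up. It starts on the other front place of the stand.
- fullbox: Wooden leaf box with a closed, fixed lid: 42 mm (x) by 110 mm (y), 30 mm high, with a low wooden ridge (10 x 40 mm) on the lid up to 38 mm; about 0.16 kg. Origin at the centre of its underside, z up. It starts at the back place of the stand, 13 to 20 mm behind the jar and the tin.
- openbox: Empty open-topped wooden box, of the same outside size: 42 mm (x) by 110 mm (y), 30 mm high, walls 5 mm thick, about 0.1 kg. Origin at the centre of its underside, z up. It starts on the bare table beside the other things, where either it or the tongs lie left or right.
- stand: Dark fixed wooden tray 180 (x) x 210 mm (y); floor 12 mm above the table; rim 6 mm thick, 18 mm above the floor, at back and sides, none in front. Origin: centre of underside, x to its back, y left, z up. Grey patches mark two front places at x -40, y +42 and -42 mm (jar and tin start there within 5 mm, either way round) and a long back place, along y, at x +20, y 0 (lidded box, within 3 mm).
- pad: Cutting pad, fixed: tan hide on wood, 130 mm (x) by 170 mm (y), its flat top (120 x 160 mm) 16 mm above the table. Origin at the centre of its underside, z up. Its length runs along y.
- board: Pale wooden board, fixed, the side area: 120 mm (x) by 200 mm (y), its flat top 10 mm above the table. Origin at the centre of its underside, z up. The jar and the tin both fit on it, 100 mm apart along y.
- tongs: Bamboo tongs lying on the table, loose: a bar 14 mm (x) by 130 mm (y), 13 mm high. Origin at the centre of the underside. Not part of the job, to be left alone.
- compact: Small flat red case lying on the table nearest the robot, loose: 60 by 45 mm, 18 mm high. Origin at the centre of the underside. Not part of the job, to be left alone.

How it is judged (in metres and radians):
On the way, in this order (a step that is already met when the one before it is completed fails the run):
1. the jar and the tin both stand on the pale board, let go (x of jar in the frame of board between -0.06 and 0.06 m and y of jar in the frame of board between -0.1 and 0.1 m and z of jar in the frame of board between 0.005 and 0.016 m and angle between each of jar, tin's own z axis and vertical below 0.1 rad and contact force between the fingers and jar below 0.5 N and x of tin in the frame of board between -0.06 and 0.06 m and y of tin in the frame of board between -0.1 and 0.1 m and z of tin in the frame of board between 0.005 and 0.016 m and contact force between the fingers and tin below 0.5 N), for 0.2 s.
2. the lidded box lies in the middle of the pad, let go, while the jar and the tin stand on the board (all of step 1 and x of fullbox in the frame of pad between -0.015 and 0.015 m and y of fullbox in the frame of pad between -0.015 and 0.015 m and z of fullbox in the frame of pad between 0.011 and 0.022 m and angle between the y axis of fullbox and the y axis of pad, either way round below 0.25 rad and angle between fullbox's own z axis and vertical below 0.1 rad and contact force between the fingers and fullbox below 0.5 N), for 0.2 s.
3. the open box lies in the back place of the stand, let go, while the jar and the tin still stand on the board (all of step 1 and x of openbox in the frame of stand between 0.005 and 0.035 m and y of openbox in the frame of stand between -0.015 and 0.015 m and z of openbox in the frame of stand between 0.007 and 0.018 m and angle between the y axis of openbox and the y axis of stand, either way round below 0.25 rad and angle between openbox's own z axis and vertical below 0.1 rad and contact force between the fingers and openbox below 0.5 N), for 0.2 s.
At the end, for the whole second after the job is handed in: Lidded box flat on the pad, open box flat on the back place of the stand, each within 15 mm of the middle in x and y and within 0.25 rad of lengthwise; jar and tin each upright within 15 mm of where they stood at the start; all let go and at rest (x of fullbox in the frame of pad between -0.015 and 0.015 m and y of fullbox in the frame of pad between -0.015 and 0.015 m and z of fullbox in the frame of pad between 0.011 and 0.022 m and angle between the y axis of fullbox and the y axis of pad, either way round below 0.25 rad and angle between each of fullbox, openbox, jar, tin's own z axis and vertical below 0.1 rad and contact force between the fingers and fullbox below 0.5 N and x of openbox in the frame of stand between 0.005 and 0.035 m and y of openbox in the frame of stand between -0.015 and 0.015 m and z of openbox in the frame of stand between 0.007 and 0.018 m and angle between the y axis of openbox and the y axis of stand, either way round below 0.25 rad and contact force between the fingers and openbox below 0.5 N and distance of each of jar, tin from where it was at the start of the episode below 0.015 m and linear speed of each of jar, tin, fullbox, openbox below 0.02 m/s); the robot touches nothing.
It fails at once if the jar, the tin or the lidded box is tipped by more than 0.5 rad (angle between any of jar, tin, fullbox's own z axis and vertical above 0.5 rad).
It fails at once if the tongs or the red case are moved by more than 20 mm (distance of any of tongs, compact from where it was at the start of the episode above 0.02 m).
It also fails if it takes over 144 s, if anything falls off the work surface, if the arm or the gripper's body presses on something with over 40 N, if the wrist force passes 120 N, or if a joint passes its speed limit or range.

## Working session

There is one attempt and no reset: what is moved stays moved. The work goes in short steps, Python scripts to look and compute and a tool call to move; the robot and the scene stay as the last step left them, time stands still between calls to the robot, and variables do not carry over. Pictures are saved under pics/ and viewed, and the job is handed in when it is done.

Besides the shell and the picture viewer there is one more tool, called as a command line: name --argument value ..., lists and objects as JSON in quotes. jog_arm: Moves the arm, as the interface text tells. Its arguments: {"type":"object","properties":{"commands":{"type":"string"},"force":{"type":"number"}},"required":["commands"]}

```bash
ls; mkdir -p pics; python3 - <<'E'
from cell import env
import cv2, numpy as np
print(env.observe())
for n in ["scene","top"]:
    im=env.get_image(n); cv2.imwrite(f"pics/{n}0.png",im[:,:,::-1]); c=env.camera_info(n); print(n,c)
E
```

```text
pics
{'t': 0.0, 'joint_pos': array([ 5.59206076e+01,  8.65070856e+00,  8.23892213e+01, -2.07163100e-03,
        8.90264126e+01, -7.67759403e+00]), 'qd': array([-0.0323475 ,  0.01442057,  0.0611301 ,  0.00646151,  0.03978392,
        0.00653481]), 'effort': array([-5.28350953e-03, -7.13059974e+01, -5.70838594e+01, -6.45614728e-04,
        9.46714310e-03, -2.36322313e-05]), 'tcp_pos': array([0.25558267, 0.51482521, 0.23071075]), 'ee_rot': array([-1.79933975e+02, -6.81054612e-03,  1.53598234e+02]), 'force': array([-0.92128549,  0.28816805,  0.30910623]), 'ft_torque': array([ 0.01680443, -0.04540072,  0.03127646]), 'finger_gap': 1.000466695190678}
scene {'fov_y': 46.8050812864166, 'cx': 323.2100578425725, 'cy': 235.61024280351455, 'R': array([[-0.68304587,  0.7299363 , -0.02532469],
       [ 0.38928851,  0.33450517, -0.85823118],
       [-0.61798285, -0.59606987, -0.51263818]]), 't': array([ 0.35356165, -0.15714563,  1.6421389 ])}
top {'fov_y': 50.47227621014636, 'cx': 316.2483954464286, 'cy': 242.19834538688968, 'R': array([[ 5.05671379e-02, -9.98720282e-01,  8.73104097e-04],
       [-9.69159297e-01, -4.92814955e-02, -2.41457226e-01],
       [ 2.41191256e-01,  1.13636239e-02, -9.70411071e-01]]), 't': array([-0.03704545,  0.53687113,  0.84544285])}
```

View pics/scene0.png

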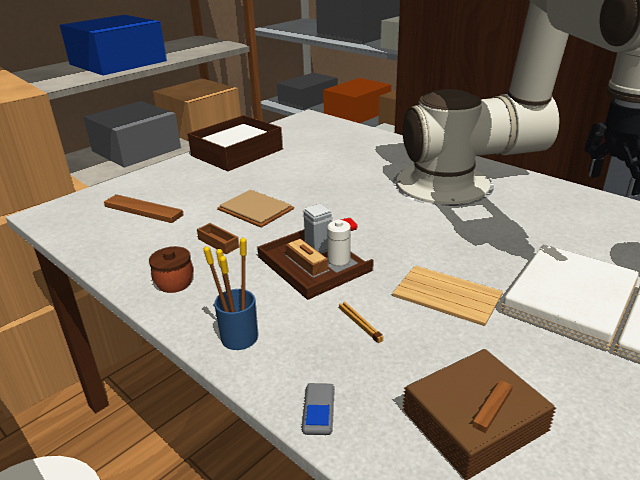

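View pics/top0.png

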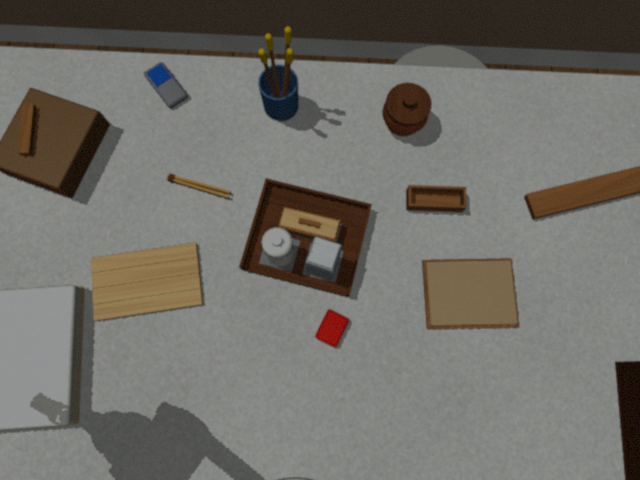

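```bash
cat > tr.py <<'E'
from cell import env
import cv2, numpy as np, pickle, sys
def run(names,cams,tag):
    out={}
    for c in cams:
        im=env.get_image(c); cv2.imwrite(f"pics/{c}_{tag}.png",im[:,:,::-1])
        ov=im[:,:,::-1].copy()
        out[c]={'info':env.camera_info(c),'im':im}
        for k,n in enumerate(names):
            r=env.trace(c,n)
            print(c,n,[(round(d['p'],2),[round(float(b)*s) for b,s in zip(d['box'],[640,480]*2)]) for d in r][:3])
            if r:
                out[c][n]=r[0]['region'] ; 
                cs,_=cv2.findContours(r[0]['region'].astype(np.uint8),cv2.RETR_EXTERNAL,cv2.CHAIN_APPROX_NONE)
                cv2.drawContours(ov,cs,-1,[(0,255,0),(255,0,0),(0,0,255),(255,255,0),(255,0,255)][k%5],1)
        cv2.imwrite(f"pics/{c}_{tag}_ov.png",ov)
    pickle.dump(out,open(f'{tag}.pkl','wb'))
    return out
E
python3 - <<'E'
from tr import *
run(["jar","tin","fullbox","openbox","stand","pad","board","tongs","compact"],["top","scene"],"init")
E
```

```text
top jar [(0.57, [262, 226, 291, 266])]
top tin [(0.78, [307, 235, 342, 281])]
top fullbox [(0.59, [282, 206, 341, 242])]
top openbox [(0.88, [405, 185, 466, 213])]
top stand [(0.9, [241, 179, 373, 297])]
top pad [(0.64, [426, 259, 521, 328])]
top board [(0.73, [92, 245, 200, 323])]
top tongs [(0.86, [165, 173, 229, 199])]
top compact [(0.71, [316, 310, 351, 345])]
scene jar [(0.84, [324, 218, 352, 264])]
scene tin [(0.65, [306, 205, 330, 254])]
scene fullbox [(0.72, [287, 237, 328, 278])]
scene openbox [(0.83, [197, 223, 240, 255])]
scene stand [(0.75, [258, 231, 374, 300])]
scene pad [(0.86, [220, 189, 296, 226]), (0.17, [258, 230, 374, 300])]
scene board [(0.66, [395, 268, 499, 326])]
scene tongs [(0.6, [343, 305, 383, 340])]
scene compact [(0.68, [344, 218, 359, 231])]
```

```bash
cat > fit.py <<'E'
import numpy as np, cv2, pickle
from scipy.optimize import minimize
def boxpts(hx,hy,z0,z1): return np.array([[x,y,z] for x in(-hx,hx) for y in(-hy,hy) for z in(z0,z1)])
a=np.linspace(0,2*np.pi,32,endpoint=False)
cyl=lambda r,z0,z1: np.vstack([np.c_[r*np.cos(a),r*np.sin(a),0*a+z] for z in(z0,z1)])
# list of convex parts
M={'jar':[cyl(.026,0,.092),cyl(.009,.09,.104)],
'tin':[boxpts(.025,.025,0,.094)],
'fullbox':[boxpts(.021,.055,0,.030),boxpts(.005,.02,.03,.038)],
'openbox':[boxpts(.021,.055,0,.030)],
'stand':[boxpts(.09,.105,0,.012),boxpts(.003,.105,0,.03)+[.087,0,0],boxpts(.09,.003,0,.03)+[0,.102,0],boxpts(.09,.003,0,.03)-[0,.102,0]],
'pad':[boxpts(.065,.085,0,.016)],'board':[boxpts(.06,.1,0,.010)],
'tongs':[boxpts(.007,.065,0,.013)],'compact':[boxpts(.03,.0225,0,.018)]}
def proj(ci,P):
    f=240/np.tan(np.radians(ci['fov_y'])/2); C=P@ci['R'].T+ci['t']
    return np.c_[f*C[:,0]/C[:,2]+ci['cx'],f*C[:,1]/C[:,2]+ci['cy']]
def place(p,z,P):
    c,s=np.cos(p[2]),np.sin(p[2]); return P@np.array([[c,-s,0],[s,c,0],[0,0,1]]).T+[p[0],p[1],z]
S=16
def render(ci,name,p,z):
    m=np.zeros((480,640),np.uint8)
    for part in M[name]:
        h=cv2.convexHull(proj(ci,place(p,z,part)).astype(np.float32))
        cv2.fillConvexPoly(m,np.round((h+0.0)*S).astype(np.int32),255,cv2.LINE_AA,4)
    return m/255.
def fit(D,name,p0,z,occ=(),cams=None):
    cams=cams or [c for c in D if name in D[c]]
    def cost(p):
        e=0
        for c in cams:
            r=render(D[c]['info'],name,p,z); t=D[c][name].astype(float); w=np.ones_like(t)
            for o in occ:
                if o in D[c]: w[cv2.dilate(D[c][o].astype(np.uint8),np.ones((3,3)))>0]=0
            e+=(w*np.abs(r-t)).sum()/max(1,(t*w).sum())
        return e/len(cams)
    best=None
    for st in (.02,.008,.003):
        x0=best.x if best is not None else np.array(p0,float)
        sim=np.vstack([x0]+[x0+d for d in (np.array([st,0,0]),np.array([0,st,0]),np.array([0,0,st*10]))])
        best=minimize(cost,x0,method='Nelder-Mead',options=dict(initial_simplex=sim,xatol=1e-4,fatol=1e-5,maxiter=300))
    return best.x,best.fun
def unproj(ci,uv,z):
    f=240/np.tan(np.radians(ci['fov_y'])/2); d=np.array([(uv[0]-ci['cx'])/f,(uv[1]-ci['cy'])/f,1])@ci['R']
    o=-ci['R'].T@ci['t']; return o+d*(z-o[2])/d[2]
def centroid(D,name,z,c='top'):
    v,u=np.nonzero(D[c][name]); return unproj(D[c]['info'],(u.mean(),v.mean()),z)
E
python3 - <<'E'
from fit import *
D=pickle.load(open('init.pkl','rb'))
zs=dict(jar=.012,tin=.012,fullbox=.012,openbox=0,stand=0,pad=0,board=0,tongs=0,compact=0)
Z=dict(jar=.06,tin=.06,fullbox=.03,openbox=.015,stand=.01,pad=.01,board=.01,tongs=.005,compact=.01)
y0=dict(stand=-.2,jar=0,tin=-.2,fullbox=-.2,openbox=0,pad=0,board=.1,tongs=-.3,compact=-.2)
for n in zs:
    occ=dict(stand=['jar','tin','fullbox','compact'],fullbox=['jar','tin'],tin=['jar'],compact=['jar','tin']).get(n,[])
    c=centroid(D,n,Z[n])
    for cams in (None,['top'],['scene']):
        p,e=fit(D,n,[c[0],c[1],y0[n]],zs[n],occ,cams); print(n,cams,p[:2].round(4),np.degrees(p[2]).round(1),round(e,3))
E
```

```text
jar None [0.5253 0.0571] 12.4 0.133
jar ['top'] [0.5262 0.0573] 9.3 0.12
jar ['scene'] [0.5191 0.0526] -32.6 0.134
tin None [ 0.5073 -0.0233] -17.5 0.138
tin ['top'] [ 0.5077 -0.024 ] -12.8 0.128
tin ['scene'] [ 0.506  -0.0257] -30.8 0.097
fullbox None [0.5776 0.0059] -12.6 0.073
fullbox ['top'] [0.5777 0.0059] -12.4 0.055
fullbox ['scene'] [0.5764 0.0056] -13.5 0.085
openbox None [ 0.6492 -0.2352] -0.8 0.095
openbox ['top'] [ 0.6499 -0.235 ] 0.4 0.075
openbox ['scene'] [ 0.6495 -0.2348] -2.1 0.108
stand None [0.5589 0.0096] -11.8 0.085
stand ['top'] [0.5606 0.0101] -11.6 0.058
stand ['scene'] [0.5561 0.0081] -11.2 0.092
pad None [ 0.4692 -0.2989] 3.5 0.122
pad ['top'] [ 0.4703 -0.2995] 4.2 0.089
pad ['scene'] [ 0.4702 -0.2998] 3.0 0.152
board None [0.4617 0.3056] 11.4 0.073
board ['top'] [0.4628 0.3049] 11.3 0.049
board ['scene'] [0.4602 0.305 ] 11.4 0.094
tongs None [0.655  0.2277] -15.7 0.397
tongs ['top'] [0.6556 0.2284] -14.8 0.392
tongs ['scene'] [0.6537 0.2273] -16.6 0.377
compact None [ 0.3968 -0.0478] -20.8 0.322
compact ['top'] [ 0.3915 -0.046 ] -22.2 0.089
compact ['scene'] [ 0.4025 -0.0434] -0.4 0.328
```

View pics/top_init_ov.png

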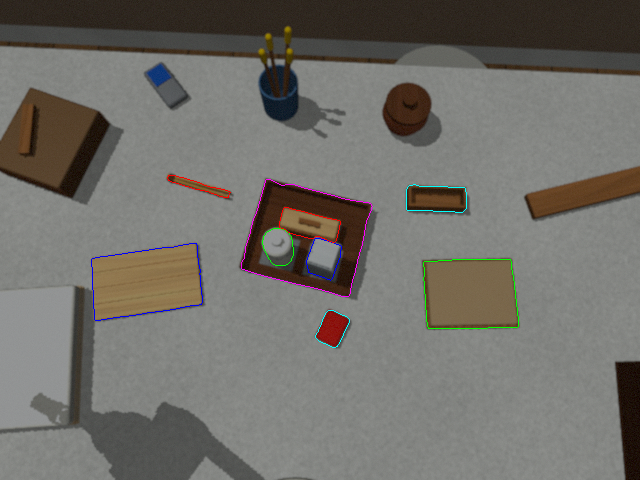

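jog_arm --commands "8.5 2.2 -4.95 1.5 0 0 -0.1316;8.5 2.2 -4.95 1.5 0 0 -0.1316;8.5 2.2 -4.95 1.5 0 0 -0.1316;8.5 2.2 -4.95 1.5 0 0 -0.1316;8.5 2.2 -4.95 1.5 0 0 -0.1316" --force 40

```text
t: 1.72
tcp_pos: [0.366, 0.2659, 0.3069]
ee_rot: [180.0, 0.0, 115.7]
force: [0.0, 0.6, 0.8]
finger_gap: 0.997
```

jog_arm --commands "8.5 2.2 -4.95 1.5 0 0 -0.1316;8.5 2.2 -4.95 1.5 0 0 -0.1316;8.5 2.2 -4.95 0 0 0 -0.1316;8.5 2.2 -4.95 0 0 0 -0.1316;8.5 2.2 -4.95 0 0 0 -0.1316"

```text
t: 2.35
tcp_pos: [0.4761, 0.0182, 0.3365]
ee_rot: [180.0, -0.0, 77.9]
force: [0.9, 0.7, 0.1]
finger_gap: 0.993
```

```bash
python3 - <<'E'
from tr import *
o=env.observe(); print(o['t'],o['tcp_pos'],o['ee_rot'],o['joint_pos'],env.grasp_offset)
run(["jar","tin","fullbox","stand"],["wrist"],"w1")
E
```

```text
2.35 [0.47607067 0.0181917  0.33647936] [ 1.79975125e+02 -8.18787257e-03  7.79377028e+01] [-7.09251070e+00 -4.08135061e+00  8.35498461e+01  6.10449193e-03
  1.00506014e+02  4.97090267e+00] 0.0187
wrist jar [(0.8, [329, 115, 384, 169])]
wrist tin [(0.73, [328, 184, 379, 244])]
wrist fullbox [(0.76, [379, 122, 423, 216]), (0.69, [247, 219, 290, 254])]
wrist stand [(0.86, [312, 79, 472, 251])]
```

View pics/wrist_w1_ov.png

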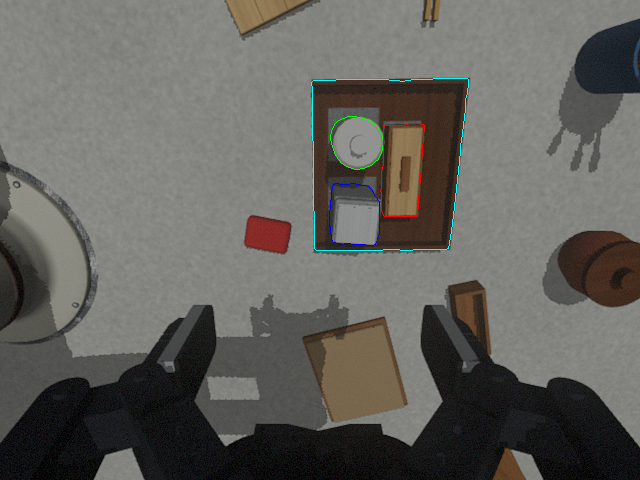

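```bash
python3 - <<'E'
from fit import *
D=pickle.load(open('init.pkl','rb')); D.update(pickle.load(open('w1.pkl','rb')))
zs=dict(stand=0,jar=.012,tin=.012,fullbox=.012)
p0=dict(stand=[.559,.009,-.2],jar=[.525,.057,0],tin=[.507,-.023,-.2],fullbox=[.577,.006,-.2])
for n in zs:
    occ=dict(stand=['jar','tin','fullbox','compact'],fullbox=['jar','tin'],tin=['jar']).get(n,[])
    for cams in (None,['wrist'],['top','wrist']):
        p,e=fit(D,n,p0[n],zs[n],occ,cams); print(n,cams,p[:2].round(4),np.degrees(p[2]).round(1),round(e,3))
ci=D['wrist']['info']; print(-ci['R'].T@ci['t'],ci['R'].round(3))
E
python3 - <<'E'
import cv2
im=cv2.imread('pics/wrist_w1.png')[70:260,300:480]; cv2.imwrite('pics/wcrop.png',cv2.resize(im,None,fx=3,fy=3,interpolation=cv2.INTER_CUBIC))
E
```

```text
stand None [0.5597 0.0074] -11.9 0.081
stand ['wrist'] [0.5602 0.0048] -12.0 0.037
stand ['top', 'wrist'] [0.56  0.007] -11.8 0.063
jar None [0.526  0.0558] 7.5 0.148
jar ['wrist'] [0.5263 0.0527] 3.8 0.092
jar ['top', 'wrist'] [0.5269 0.0551] 4.9 0.137
tin None [ 0.5089 -0.0254] -13.8 0.142
tin ['wrist'] [ 0.5088 -0.0281] -11.3 0.083
tin ['top', 'wrist'] [ 0.5093 -0.0256] -13.6 0.121
fullbox None [0.5785 0.0044] -12.5 0.089
fullbox ['wrist'] [0.5788 0.0014] -11.6 0.041
fullbox ['top', 'wrist'] [0.5788 0.0034] -11.9 0.077
[0.49570391 0.09565186 0.47832789] [[ 0.976 -0.218 -0.   ]
 [-0.206 -0.922  0.327]
 [-0.072 -0.319 -0.945]]
```

View pics/wcrop.png

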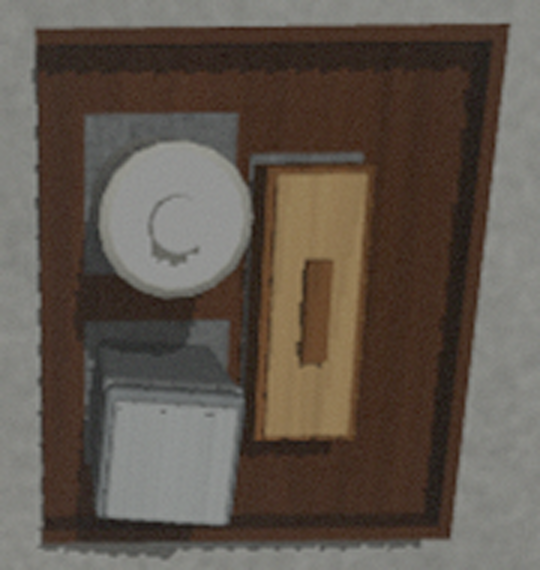

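jog_arm --commands "8.5 1.0 0.75 -4.0 0 0 0;8.5 1.0 0.75 -4.0 0 0 0;8.5 1.0 0.75 -4.0 0 0 0;8.5 1.0 0.75 -4.0 0 0 0;8.5 1.0 0.75 -3.5 0 0 0"

```text
t: 3.22
tcp_pos: [0.5254, 0.0592, 0.1402]
ee_rot: [180.0, -0.0, 78.4]
force: [-0.0, -0.4, 0.1]
finger_gap: 1.0
```

```bash
python3 - <<'E'
from tr import *
o=env.observe(); print(o['t'],o['tcp_pos'],o['ee_rot'])
run(["jar","tin"],["wrist"],"w2")
E
```

```text
3.225 [0.52535957 0.05921897 0.14017896] [ 1.79999058e+02 -9.63553384e-03  7.83599330e+01]
wrist jar [(0.74, [247, 135, 519, 391]), (0.62, [276, 307, 366, 427]), (0.6, [271, 194, 367, 314])]
wrist tin [(0.72, [274, 196, 366, 316]), (0.69, [276, 307, 363, 427])]
```

View pics/wrist_w2_ov.png

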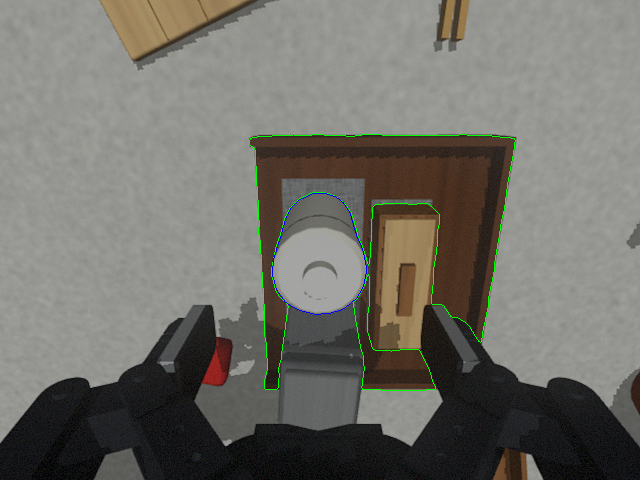

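```bash
python3 - <<'E'
from fit import *
D=pickle.load(open('w2.pkl','rb')); D['wrist']['jar']=D['wrist']['tin']
for z in (.012,):
    p,e=fit(D,'jar',[.526,.0555,0],z); print(p[:2],e)
print(proj(D['wrist']['info'],np.array([[.5254,.0592,.1402],[.5254,.0592,.116]])))
E
```

```text
[0.52437226 0.06245006] 0.10507360411147187
[[321.50788586 312.85787352]
 [321.30489435 286.96576791]]
```

```bash
sed -i 's/^        im=env.get_image(c);/        ci=env.camera_info(c); im=env.get_image(c);/; s/env.camera_info(c),.im/ci,"im/' tr.py; sed -i "s/\"im':im/'im':im/" tr.py; python3 - <<'E'
from tr import *
o=env.observe(); print(o['t'],o['tcp_pos'],o['ee_rot'])
D=run(["tin"],["wrist"],"w3")
from fit import *
D['wrist']['jar']=D['wrist']['tin']
p,e=fit(D,'jar',[.526,.0555,0],.012); print(p[:2],e)
r=render(D['wrist']['info'],'jar',p,.012); im=D['wrist']['im'][:,:,::-1].copy()
cs,_=cv2.findContours((r>.5).astype(np.uint8),cv2.RETR_EXTERNAL,cv2.CHAIN_APPROX_NONE); cv2.drawContours(im,cs,-1,(0,0,255),1); cv2.imwrite('pics/w3fit.png',im)
E
```

```text
3.375 [0.52477185 0.05873081 0.14060535] [-1.79849147e+02  1.94036138e-02  7.83510356e+01]
wrist tin [(0.84, [277, 305, 366, 428])]
[ 0.5081416  -0.02549378] 0.18361381185705858
```

View pics/w3fit.png

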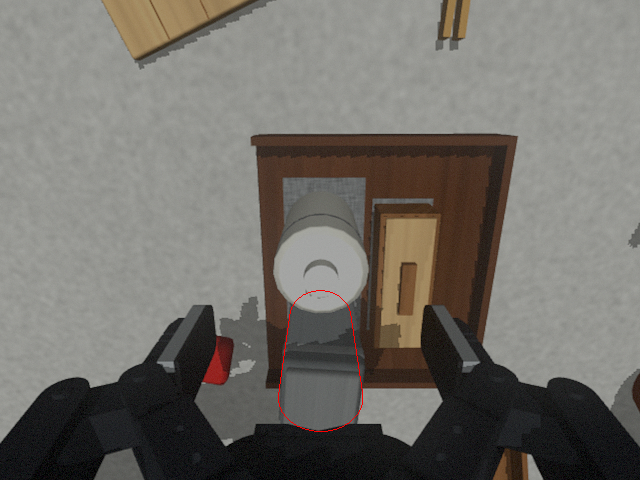

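jog_arm --commands "8.5 0 0.15 -1.8 0 0 0;8.5 0 0 -1.8 0 0 0;8.5 0 0 -1.8 0 0 0;8.5 0 0 -1.2 0 0 0;8.5 0 0 -0.6 0 0 0"

```text
t: 4.1
tcp_pos: [0.5254, 0.0589, 0.0683]
ee_rot: [-179.9, 0.0, 78.2]
force: [-0.8, -0.1, -0.1]
finger_gap: 0.995
```

jog_arm --commands "4.0 0 0 0 0 0 0;4.0 0 0 0 0 0 0;4.0 0 0 0 0 0 0;4.0 0 0 0 0 0 0;4.0 0 0 0 0 0 0"

```text
t: 4.72
tcp_pos: [0.5261, 0.059, 0.07]
ee_rot: [179.9, -0.0, 78.2]
force: [-0.5, -0.5, 6.7]
finger_gap: 0.596
```

jog_arm --commands "4.0 0 0 0.8 0 0 0;4.0 0 0 2.2 0 0 0;4.0 0 0 2.5 0 0 0;4.0 -0.6 2.5 1.0 0 0 0;4.0 -1.1 4.5 0 0 0 0"

```text
t: 5.35
tcp_pos: [0.509, 0.129, 0.1355]
ee_rot: [179.9, -0.0, 78.1]
force: [1.2, 0.7, -4.1]
finger_gap: 0.595
```

jog_arm --commands "4.0 -1.2 4.7 0 0 0 0;4.0 -1.2 4.7 0 0 0 0;4.0 -1.2 4.7 0 0 0 0;4.0 -1.2 4.7 0 0 0 0;4.0 -0.9 3.0 0 0 0 0"

```text
t: 5.98
tcp_pos: [0.4507, 0.3489, 0.1345]
ee_rot: [-180.0, -0.0, 78.3]
force: [-0.5, -1.2, -3.0]
finger_gap: 0.595
```

jog_arm --commands "4.0 0 0 0 0 0 0;4.0 0 0 -2 0 0 0;4.0 0 0 -2 0 0 0;4.0 0 0 -1 0 0 0;4.0 0 0 0 0 0 0"

```text
t: 6.6
tcp_pos: [0.4516, 0.3465, 0.084]
ee_rot: [-180.0, 0.0, 78.2]
force: [-0.0, -0.0, -2.9]
finger_gap: 0.595
```

```bash
python3 - <<'E'
from tr import *
o=env.observe(); print(o['t'],o['tcp_pos'],o['ee_rot'],o['force'],o['finger_gap'])
run(["jar","board"],["wrist","top"],"w4")
E
```

```text
6.6 [0.45164722 0.34650436 0.08402032] [-1.79954860e+02  4.12276160e-02  7.81732512e+01] [-0.01562772 -0.03278275 -2.87915089] 0.5954315972279467
wrist jar [(0.77, [248, 223, 390, 414])]
wrist board [(0.57, [195, 122, 468, 430])]
top jar [(0.85, [92, 259, 131, 297])]
top board [(0.61, [103, 247, 203, 321]), (0.22, [305, 235, 340, 282])]
```

View pics/wrist_w4_ov.png

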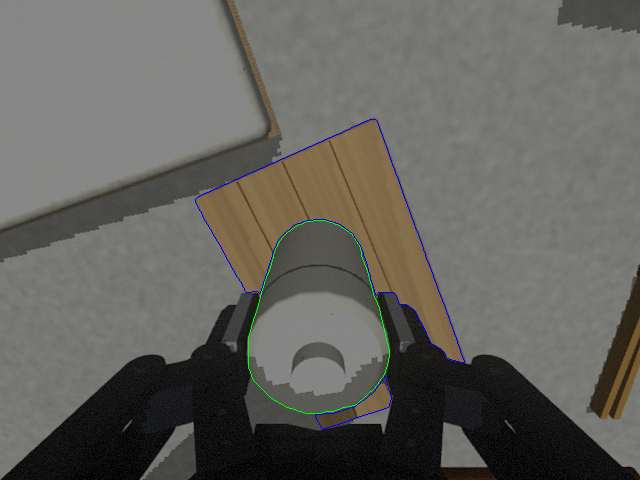

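View pics/top_w4_ov.png

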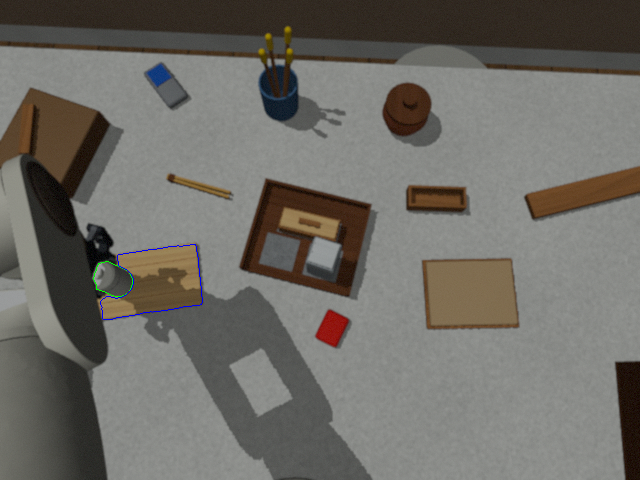

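jog_arm --commands "4.0 0 0 -0.8 0 0 0;4.0 0 0 -0.5 0 0 0;4.0 0 0 -0.2 0 0 0;4.0 0 0 -0.1 0 0 0;4.0 0 0 0 0 0 0"

```text
t: 7.52
tcp_pos: [0.4517, 0.347, 0.0683]
ee_rot: [-180.0, -0.0, 78.2]
force: [-0.0, -0.2, -3.0]
finger_gap: 0.597
```

jog_arm --commands "4.0 0 0 -0.1 0 0 0;4.0 0 0 -0.05 0 0 0;4.0 0 0 0 0 0 0;4.0 0 0 0 0 0 0;4.0 0 0 0 0 0 0"

```text
t: 8.15
tcp_pos: [0.4519, 0.3472, 0.068]
ee_rot: [180.0, -0.1, 78.2]
force: [-3.8, -3.2, 13.0]
finger_gap: 0.591
```

jog_arm --commands "6.5 0 0 0 0 0 0;8.5 0 0 0 0 0 0;8.5 0 0 0 0 0 0;8.5 0 0 3 0 0 0;8.5 0 0 5 0 0 0"

```text
t: 8.78
tcp_pos: [0.451, 0.3465, 0.1462]
ee_rot: [-179.9, 0.1, 78.2]
force: [1.0, 1.3, -0.5]
finger_gap: 0.991
```

jog_arm --commands "8.5 0.7 -4.0 0.5 0 0 0;8.5 0.7 -5.0 0 0 0 0;8.5 0.7 -5.0 0 0 0 0;8.5 0.7 -5.0 0 0 0 0;8.5 0.7 -5.0 0 0 0 0"

```text
t: 9.4
tcp_pos: [0.4867, 0.1054, 0.1519]
ee_rot: [180.0, -0.0, 78.2]
force: [0.5, 0.6, 0.1]
finger_gap: 0.998
```

jog_arm --commands "8.5 0.7 -5.0 0 0 0 0;8.5 0.7 -5.0 0 0 0 0;8.5 0.7 -3.2 0 0 0 0;8.5 0.1 0 0 0 0 0;8.5 0 0 0 0 0 0"

```text
t: 10.02
tcp_pos: [0.5086, -0.0247, 0.1517]
ee_rot: [-180.0, -0.0, 78.2]
force: [-0.9, 0.7, -0.3]
finger_gap: 0.999
```

```bash
python3 - <<'E'
from tr import *
from fit import *
o=env.observe(); print(o['t'],o['tcp_pos'],o['ee_rot'],o['force'],o['finger_gap'])
D=run(["tin","fullbox","stand"],["wrist"],"w5")
c=D['wrist']['info']
p,e=fit(D,'tin',[.5085,-.0255,-.21],.012,['fullbox']); print(p,e)
q,e=fit(D,'fullbox',[.578,.0055,-.21],.012,['tin']); print(q,e)
im=D['wrist']['im'][:,:,::-1].copy()
for n,pp in(('tin',p),('fullbox',q)):
  cs,_=cv2.findContours((render(c,n,pp,.012)>.5).astype(np.uint8),cv2.RETR_EXTERNAL,cv2.CHAIN_APPROX_NONE); cv2.drawContours(im,cs,-1,(0,0,255),1); cv2.imwrite('pics/w5fit.png',im)
print(proj(c,np.array([[*o['tcp_pos'][:2],.112]])))
E
```

```text
10.025 [ 0.50859284 -0.02465302  0.15167146] [-1.79979068e+02 -1.24528719e-02  7.81847644e+01] [-0.86411145  0.67797065 -0.3465271 ] 0.9994075023568588
wrist tin [(0.66, [270, 185, 366, 301])]
wrist fullbox [(0.95, [366, 82, 447, 242])]
wrist stand [(0.64, [242, 2, 534, 295])]
[ 0.50839593 -0.02233604 -0.29578748] 0.052177362677637555
[ 0.57824628  0.00683461 -0.19179856] 0.03677032247458835
[[319.04156678 269.48389397]]
```

View pics/w5fit.png

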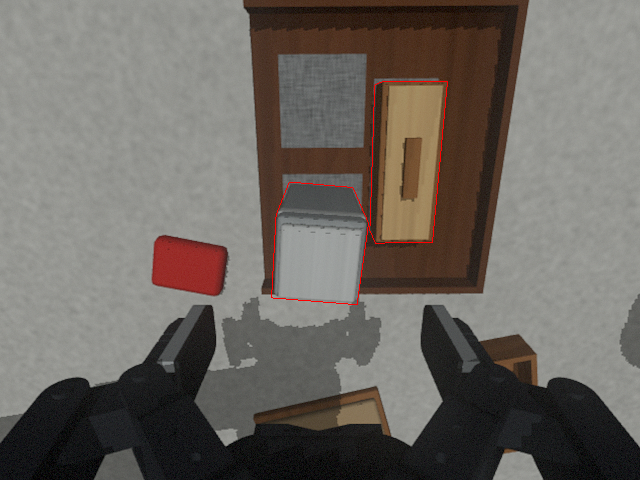

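jog_arm --commands "8.5 0 0.15 -2.2 0 0 -0.08;8.5 0 0 -2.2 0 0 0;8.5 0 0 -2.2 0 0 0;8.5 0 0 -1.2 0 0 0;8.5 0 0 -0.4 0 0 0"

```text
t: 10.85
tcp_pos: [0.5086, -0.0232, 0.0695]
ee_rot: [-180.0, 0.0, 73.6]
force: [0.1, 0.4, 0.2]
finger_gap: 0.994
```

jog_arm --commands "4.0 0 0 0 0 0 0;4.0 0 0 0 0 0 0;4.0 0 0 0 0 0 0;4.0 0 0 0 0 0 0;4.0 0 0 0 0 0 0"

```text
t: 11.48
tcp_pos: [0.5092, -0.0236, 0.0706]
ee_rot: [179.9, -0.0, 73.6]
force: [0.1, -0.0, 7.2]
finger_gap: 0.581
```

jog_arm --commands "4.0 0 0 0.8 0 0 0;4.0 0 0 2.2 0 0 0;4.0 0 0 2.5 0 0 0;4.0 -0.3 2.5 1.0 0 0 0;4.0 -0.6 4.6 0 0 0 0"

```text
t: 12.1
tcp_pos: [0.5001, 0.0474, 0.136]
ee_rot: [179.9, -0.0, 73.5]
force: [-0.1, 0.4, -4.1]
finger_gap: 0.575
```

jog_arm --commands "4.0 -0.6 4.6 0 0 0 0;4.0 -0.6 4.6 0 0 0 0;4.0 -0.6 4.6 0 0 0 0;4.0 -0.6 4.6 0 0 0 0;4.0 -0.5 2.6 0 0 0 0"

```text
t: 12.72
tcp_pos: [0.47, 0.2594, 0.1351]
ee_rot: [-180.0, -0.0, 73.7]
force: [0.3, -2.5, -2.3]
finger_gap: 0.577
```

jog_arm --commands "4.0 0 0 0 0 0 0;4.0 0 0 -2 0 0 0;4.0 0 0 -2 0 0 0;4.0 0 0 -1 0 0 0;4.0 0 0 0 0 0 0"

```text
t: 13.35
tcp_pos: [0.4706, 0.257, 0.0846]
ee_rot: [-180.0, 0.0, 73.6]
force: [-0.7, -0.0, -0.8]
finger_gap: 0.577
```

```bash
python3 - <<'E'
from tr import *
o=env.observe(); print(o['t'],o['tcp_pos'],o['ee_rot'],o['force'],o['finger_gap'])
run(["jar","board"],["wrist"],"w6")
E
```

```text
13.35 [0.47060121 0.2570326  0.08458896] [-1.79955539e+02  3.44740650e-02  7.35891291e+01] [-0.71658422 -0.0483815  -0.83801075] 0.5772173417441607
wrist jar []
wrist board [(0.8, [97, 1, 436, 291])]
```

View pics/wrist_w6_ov.png

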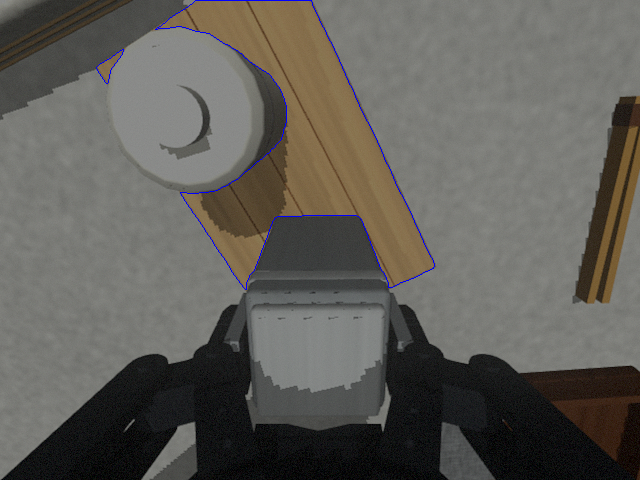

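jog_arm --commands "4.0 0 0 -0.8 0 0 0;4.0 0 0 -0.5 0 0 0;4.0 0 0 -0.2 0 0 0;4.0 0 0 -0.1 0 0 0;4.0 0 0 0 0 0 0"

```text
t: 14.12
tcp_pos: [0.4707, 0.2575, 0.0689]
ee_rot: [180.0, -0.0, 73.6]
force: [0.1, -0.2, -2.1]
finger_gap: 0.581
```

jog_arm --commands "4.0 0 0 -0.1 0 0 0;4.0 0 0 -0.05 0 0 0;4.0 0 0 0 0 0 0;4.0 0 0 0 0 0 0;4.0 0 0 0 0 0 0"

```text
t: 14.75
tcp_pos: [0.4709, 0.2576, 0.0685]
ee_rot: [180.0, -0.0, 73.6]
force: [-7.1, -2.2, 16.2]
finger_gap: 0.581
```

jog_arm --commands "6.5 0 0 0 0 0 0;8.5 0 0 0 0 0 0;8.5 0 0 0 0 0 0;8.5 0 0 3 0 0 0;8.5 0 0 5 0 0 0"

```text
t: 15.38
tcp_pos: [0.4699, 0.2572, 0.1468]
ee_rot: [-179.8, 0.1, 73.6]
force: [0.9, 0.3, 1.1]
finger_gap: 0.995
```

jog_arm --commands "8.5 1.5 -3.5 0.5 0 0 0.08;8.5 1.9 -4.5 0 0 0 0;8.5 1.9 -4.5 0 0 0 0;8.5 1.9 -4.5 0 0 0 0;8.5 1.9 -4.5 0 0 0 0"

```text
t: 16.0
tcp_pos: [0.5621, 0.0409, 0.1523]
ee_rot: [-180.0, -0.0, 78.2]
force: [0.9, 0.7, 1.2]
finger_gap: 0.996
```

jog_arm --commands "8.5 1.7 -3.5 0 0 0 0;8.5 0 0 0 0 0 0;8.5 0 0 0 0 0 0;8.5 0 0 0 0 0 0;8.5 0 0 0 0 0 0"

```text
t: 16.62
tcp_pos: [0.5785, 0.0083, 0.1524]
ee_rot: [180.0, -0.0, 78.3]
force: [0.8, -0.6, 0.3]
finger_gap: 0.994
```

```bash
cat > look.py <<'E'
from tr import *
from fit import *
def look(tag,names,p0,zs,occ={}):
    o=env.observe(); print(round(o['t'],2),o['tcp_pos'].round(4),o['ee_rot'].round(1),o['force'].round(1),round(o['finger_gap'],3))
    D=run(names,["wrist"],tag); c=D['wrist']['info']; im=D['wrist']['im'][:,:,::-1].copy()
    for n in p0:
        if n not in D['wrist']: continue
        p,e=fit(D,n,p0[n],zs[n],occ.get(n,[])); print(n,p[:2].round(4),np.degrees(p[2]).round(1),round(e,3))
        cs,_=cv2.findContours((render(c,n,p,zs[n])>.5).astype(np.uint8),cv2.RETR_EXTERNAL,cv2.CHAIN_APPROX_NONE); cv2.drawContours(im,cs,-1,(0,0,255),1)
    q=proj(c,np.array([o['tcp_pos']]))[0]; cv2.circle(im,(int(q[0]),int(q[1])),3,(0,255,0),-1)
    cv2.imwrite(f'pics/{tag}_fit.png',im)
E
python3 - <<'E'
from look import *
look('w7',['fullbox','stand'],dict(fullbox=[.578,.006,-.2],stand=[.56,.009,-.2]),dict(fullbox=.012,stand=0),dict(stand=['fullbox']))
E
```

```text
16.62 [0.5785 0.0083 0.1524] [180.   -0.   78.3] [ 0.8 -0.6  0.3] 0.994
wrist fullbox [(0.84, [288, 147, 349, 296])]
wrist stand [(0.85, [157, 75, 426, 343])]
fullbox [0.5783 0.0069] -11.3 0.045
stand [0.5594 0.0111] -11.4 0.037
```

View pics/w7_fit.png

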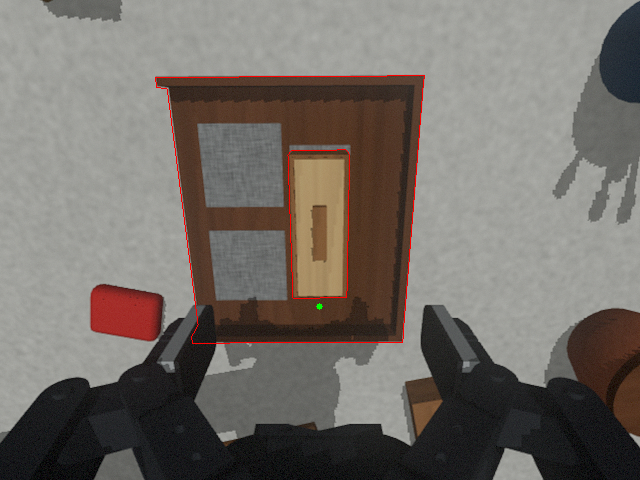

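jog_arm --commands "6.5 0 -0.1 -3.0 0 0 0;6.5 0 0 -3.0 0 0 0;6.5 0 0 -3.0 0 0 0;6.5 0 0 -2.5 0 0 0;6.5 0 0 -1.0 0 0 0"

```text
t: 17.4
tcp_pos: [0.5781, 0.0067, 0.026]
ee_rot: [-179.9, 0.0, 78.2]
force: [0.1, -0.4, 0.1]
finger_gap: 0.754
```

jog_arm --commands "6.5 0 0 -0.8 0 0 0;6.5 0 0 -0.5 0 0 0;6.5 0 0 -0.2 0 0 0;3.5 0 0 0 0 0 0;3.5 0 0 0 0 0 0"

```text
t: 18.02
tcp_pos: [0.579, 0.0065, 0.0128]
ee_rot: [180.0, -0.0, 78.2]
force: [-0.9, 0.7, 4.0]
finger_gap: 0.485
```

jog_arm --commands "3.5 0 0 0 0 0 0;3.5 0 0 0 0 0 0;3.5 0 0 0 0 0 0;3.5 0 0 0 0 0 0;3.5 0 0 0 0 0 0"

```text
t: 18.65
tcp_pos: [0.579, 0.0065, 0.0128]
ee_rot: [180.0, -0.0, 78.2]
force: [-1.5, 0.6, 5.6]
finger_gap: 0.487
```

jog_arm --commands "3.5 0 0 1 0 0 0;3.5 0 0 3 0 0 0;3.5 0 0 4 0 0 0;3.5 -0.8 -2.0 2 0 0 0.03;3.5 -1.4 -3.8 0 0 0 0.03"

```text
t: 19.27
tcp_pos: [0.5574, -0.0515, 0.1146]
ee_rot: [179.8, 0.0, 81.8]
force: [-0.0, -0.6, -2.0]
finger_gap: 0.483
```

jog_arm --commands "3.5 -1.4 -3.8 0 0 0 0.03;3.5 -1.4 -3.8 0 0 0 0.03;3.5 -1.4 -3.8 0 0 0 0.03;3.5 -1.4 -3.8 0 0 0 0.03;3.5 -1.4 -3.8 0 0 0 0.04"

```text
t: 19.9
tcp_pos: [0.4861, -0.2427, 0.1129]
ee_rot: [180.0, 0.0, 90.9]
force: [1.0, 0.1, -1.1]
finger_gap: 0.489
```

jog_arm --commands "3.5 -1.0 -3.0 0 0 0 0.04;3.5 0 0 0 0 0 0;3.5 0 0 0 0 0 0;3.5 0 0 0 0 0 0;3.5 0 0 0 0 0 0"

```text
t: 20.52
tcp_pos: [0.4769, -0.2709, 0.1124]
ee_rot: [-180.0, 0.0, 93.1]
force: [-0.5, 0.1, -1.3]
finger_gap: 0.483
```

```bash
python3 - <<'E'
from look import *
look('w8',['pad','fullbox','openbox'],dict(pad=[.47,-.2995,.06],openbox=[.65,-.235,0]),dict(pad=0,openbox=0),dict(pad=['fullbox']))
E
```

```text
20.52 [ 0.4769 -0.2709  0.1124] [-180.     0.    93.1] [-0.5  0.1 -1.3] 0.483
wrist pad [(0.96, [210, 149, 400, 319])]
wrist fullbox [(0.79, [251, 184, 380, 431])]
wrist openbox [(0.66, [517, 107, 639, 279])]
pad [ 0.4695 -0.2994] 4.0 0.409
openbox [ 0.6489 -0.2335] 0.6 0.019
```

View pics/w8_fit.png

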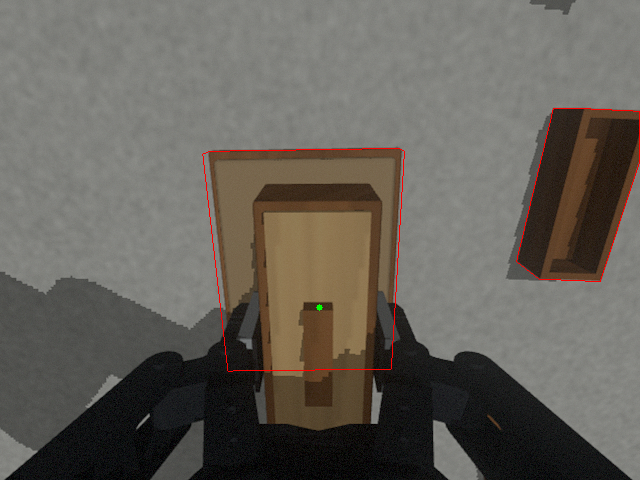

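jog_arm --commands "3.5 -0.35 -1.45 -1.5 0 0 0.01;3.5 -0.35 -1.4 -2.0 0 0 0;3.5 0 0 -2.5 0 0 0;3.5 0 0 -2.0 0 0 0;3.5 0 0 -0.8 0 0 0"

```text
t: 21.35
tcp_pos: [0.4688, -0.3002, 0.0223]
ee_rot: [-179.9, -0.1, 93.7]
force: [-0.2, -0.6, -2.1]
finger_gap: 0.486
```

jog_arm --commands "3.5 0 0 -0.4 0 0 0;3.5 0 0 -0.2 0 0 0;3.5 0 0 -0.1 0 0 0;3.5 0 0 0 0 0 0;3.5 0 0 0 0 0 0"

```text
t: 21.98
tcp_pos: [0.4698, -0.3, 0.0175]
ee_rot: [180.0, 0.0, 93.7]
force: [-0.4, 0.2, -1.6]
finger_gap: 0.488
```

jog_arm --commands "3.5 0 0 -0.1 0 0 0;3.5 0 0 0 0 0 0;3.5 0 0 0 0 0 0;3.5 0 0 0 0 0 0;3.5 0 0 0 0 0 0"

```text
t: 22.6
tcp_pos: [0.4698, -0.3001, 0.0168]
ee_rot: [180.0, 0.0, 93.7]
force: [-1.9, 1.9, 6.3]
finger_gap: 0.487
```

Contact. Release and rise.

jog_arm --commands "5.5 0 0 0 0 0 0;6.5 0 0 0 0 0 0;6.5 0 0 0 0 0 0;6.5 0 0 2.5 0 0 0;6.5 0 0 5 0 0 0"

```text
t: 23.22
tcp_pos: [0.4688, -0.2993, 0.0905]
ee_rot: [-179.8, -0.2, 93.7]
force: [1.0, -1.4, 0.4]
finger_gap: 0.765
```

jog_arm --commands "6.5 2 0.5 4 0 0 -0.03;6.5 4 1.4 0 0 0 -0.03;6.5 4 1.4 0 0 0 0;6.5 4 1.4 0 0 0 0;6.5 3.8 1.8 0 0 0 0"

```text
t: 23.85
tcp_pos: [0.6489, -0.2345, 0.131]
ee_rot: [-180.0, -0.0, 90.2]
force: [-0.2, -0.9, -0.1]
finger_gap: 0.763
```

```bash
python3 - <<'E'
from look import *
look('w9',['pad','fullbox','openbox'],dict(pad=[.47,-.2995,.06],fullbox=[.47,-.2995,.06],openbox=[.65,-.235,0]),dict(pad=0,openbox=0,fullbox=.016),dict(pad=['fullbox']))
D=run(['fullbox','pad','jar','tin','board'],['top'],'t9')
for n,p,z in(('fullbox',[.47,-.3,.06],.016),('pad',[.47,-.3,.06],0),('jar',[.4517,.347,0],.010),('tin',[.471,.2575,-.2],.01),('board',[.461,.305,.2],0)):
    if n in D['top']: print(n,fit(D,n,p,z,['fullbox'] if n=='pad' else (['jar','tin'] if n=='board' else [])))
E
```

```text
23.85 [ 0.6489 -0.2345  0.131 ] [-180.    -0.    90.2] [-0.2 -0.9 -0.1] 0.763
wrist pad [(0.59, [2, 192, 186, 386])]
wrist fullbox [(0.96, [17, 240, 136, 384])]
wrist openbox [(0.77, [283, 146, 350, 301])]
pad [ 0.4684 -0.2993] 4.1 0.272
fullbox [ 0.4688 -0.2995] 3.7 0.089
openbox [ 0.6486 -0.2335] 0.8 0.024
top fullbox []
top pad [(0.87, [503, 287, 525, 328])]
top jar [(0.86, [92, 259, 137, 292])]
top tin [(0.87, [140, 249, 184, 294])]
top board [(0.66, [92, 244, 202, 310]), (0.31, [241, 177, 374, 289])]
pad (array([ 0.47949936, -0.30338605, -0.05312678]), np.float64(15.357238014823155))
jar (array([ 0.46179384,  0.34224803, -0.03326604]), np.float64(0.9652283914968512))
tin (array([ 0.47086281,  0.25715398, -0.35816974]), np.float64(0.11838143497099216))
board (array([0.4652892 , 0.3067809 , 0.16792461]), np.float64(0.8544689227042168))
```

View pics/w9_fit.png

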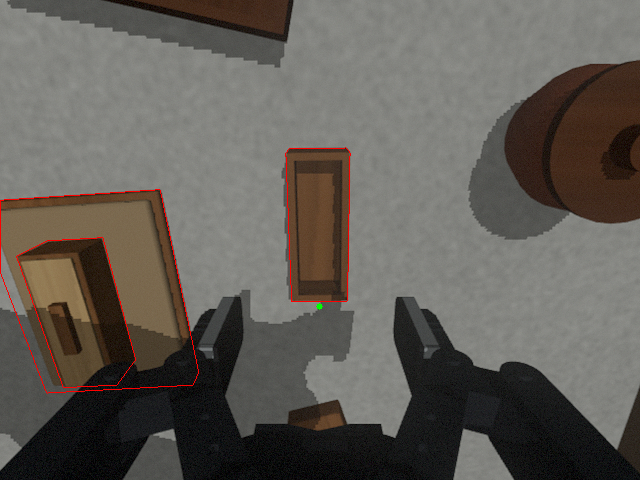

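View pics/top_t9_ov.png

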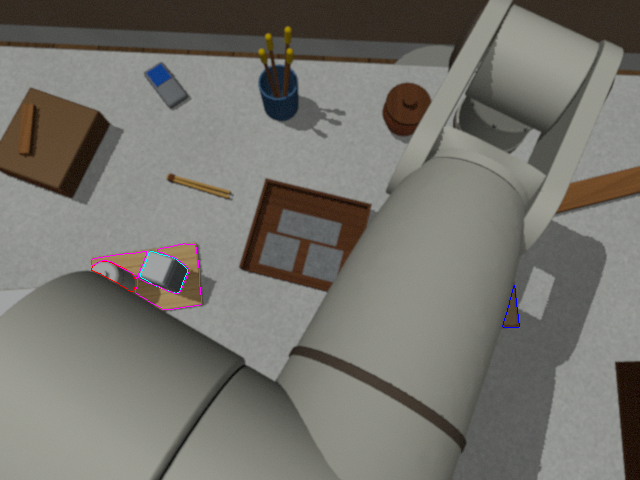

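jog_arm --commands "6.5 0 0.1 -3.0 0 0 0;6.5 0 0 -3.0 0 0 0;6.5 0 0 -3.0 0 0 0;6.5 0 0 -1.8 0 0 0;6.5 0 0 -1.0 0 0 0"

```text
t: 24.98
tcp_pos: [0.6475, -0.2342, 0.0127]
ee_rot: [-180.0, -0.0, 90.2]
force: [-0.1, -0.2, 0.5]
finger_gap: 0.762
```

jog_arm --commands "6.5 0 0 -0.6 0 0 0;6.5 0 0 -0.2 0 0 0;3.5 0 0 0 0 0 0;3.5 0 0 0 0 0 0;3.5 0 0 0 0 0 0"

```text
t: 25.6
tcp_pos: [0.648, -0.2342, 0.006]
ee_rot: [179.9, 0.0, 90.2]
force: [-1.2, 0.4, 6.9]
finger_gap: 0.485
```

jog_arm --commands "3.5 0 0 0 0 0 0;3.5 0 0 0 0 0 0;3.5 0 0 1 0 0 0;3.5 0 0 3 0 0 0;3.5 0 0 4 0 0 0"

```text
t: 26.22
tcp_pos: [0.6472, -0.2337, 0.0858]
ee_rot: [-179.9, -0.0, 90.2]
force: [0.4, 0.2, -0.8]
finger_gap: 0.482
```

jog_arm --commands "3.5 -0.6 2.0 1.5 0 0 -0.04;3.5 -1.1 4.0 0 0 0 -0.04;3.5 -1.1 4.0 0 0 0 -0.04;3.5 -1.1 4.0 0 0 0 -0.04;3.5 -1.1 4.0 0 0 0 -0.04"

```text
t: 26.85
tcp_pos: [0.5972, -0.0528, 0.1009]
ee_rot: [180.0, -0.0, 78.7]
force: [0.7, 1.0, -1.1]
finger_gap: 0.484
```

jog_arm --commands "3.5 -1.1 4.0 0 0 0 0;3.5 -0.7 2.0 0 0 0 0;3.5 0 0 0 0 0 0;3.5 0 0 0 0 0 0;3.5 0 0 0 0 0 0"

```text
t: 27.48
tcp_pos: [0.58, 0.005, 0.1002]
ee_rot: [-180.0, 0.0, 78.7]
force: [1.4, -0.1, -1.1]
finger_gap: 0.486
```

```bash
python3 - <<'E'
from look import *
look('w10',['stand','openbox'],dict(stand=[.5594,.0111,-.2]),dict(stand=0),dict(stand=['openbox']))
E
```

```text
27.48 [0.58   0.005  0.1002] [-180.     0.    78.7] [ 1.4 -0.1 -1.1] 0.486
wrist stand [(0.97, [109, 58, 451, 382])]
wrist openbox [(0.82, [253, 180, 380, 426])]
stand [0.5594 0.0114] -11.6 0.15
```

View pics/w10_fit.png

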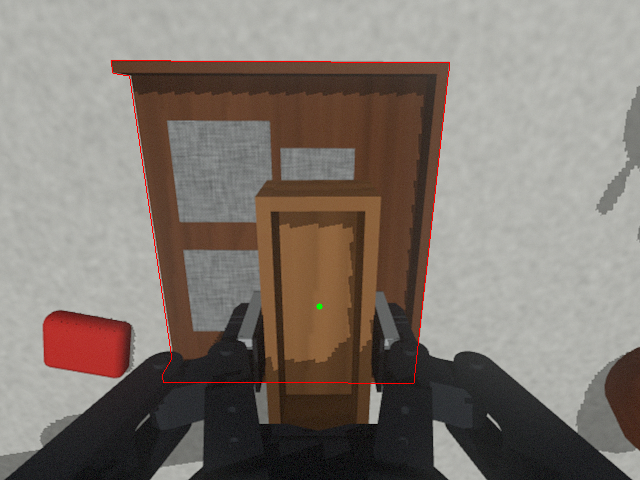

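jog_arm --commands "3.5 -0.1 0.2 -2.0 0 0 0;3.5 0 0 -2.5 0 0 0;3.5 0 0 -2.0 0 0 0;3.5 0 0 -1.0 0 0 0;3.5 0 0 -0.4 0 0 0"

```text
t: 28.25
tcp_pos: [0.5787, 0.0079, 0.0211]
ee_rot: [-180.0, 0.0, 78.8]
force: [-0.3, 0.5, -1.1]
finger_gap: 0.483
```

jog_arm --commands "3.5 0 0 -0.2 0 0 0;3.5 0 0 -0.1 0 0 0;3.5 0 0 0 0 0 0;3.5 0 0 0 0 0 0;3.5 0 0 0 0 0 0"

```text
t: 28.88
tcp_pos: [0.5787, 0.008, 0.0184]
ee_rot: [180.0, -0.0, 78.8]
force: [0.5, -0.5, -1.3]
finger_gap: 0.482
```

jog_arm --commands "3.5 0 0 -0.1 0 0 0;3.5 0 0 0 0 0 0;3.5 0 0 0 0 0 0;3.5 0 0 0 0 0 0;3.5 0 0 0 0 0 0"

```text
t: 29.5
tcp_pos: [0.5788, 0.008, 0.018]
ee_rot: [180.0, 0.0, 78.8]
force: [-4.2, 0.7, 10.8]
finger_gap: 0.487
```

jog_arm --commands "5.5 0 0 0 0 0 0;6.5 0 0 0 0 0 0;6.5 0 0 0 0 0 0;6.5 0 0 2.5 0 0 0;6.5 0 0 5 0 0 0"

```text
t: 30.12
tcp_pos: [0.5776, 0.0081, 0.0914]
ee_rot: [-179.8, 0.0, 78.8]
force: [0.5, -0.8, 0.8]
finger_gap: 0.76
```

jog_arm --commands "6.5 0 0 4 0 0 0;8.5 0 0 2 0 0 0;8.5 0 0 0 0 0 0;8.5 0 0 0 0 0 0;8.5 0 0 0 0 0 0"

```text
t: 30.75
tcp_pos: [0.5782, 0.008, 0.151]
ee_rot: [-179.9, 0.0, 78.8]
force: [-0.5, -0.5, -0.0]
finger_gap: 0.995
```

```bash
python3 - <<'E'
from look import *
look('w11',['stand','openbox'],dict(stand=[.5594,.0111,-.2],openbox=[.579,.007,-.2]),dict(stand=0,openbox=.012),dict(stand=['openbox']))
E
```

```text
30.75 [0.5782 0.008  0.151 ] [-179.9    0.    78.8] [-0.5 -0.5 -0. ] 0.995
wrist stand [(0.57, [157, 77, 428, 343])]
wrist openbox [(0.79, [286, 149, 350, 295])]
stand [0.5593 0.0111] -11.4 0.031
openbox [0.5779 0.0084] -11.0 0.053
```

View pics/w11_fit.png

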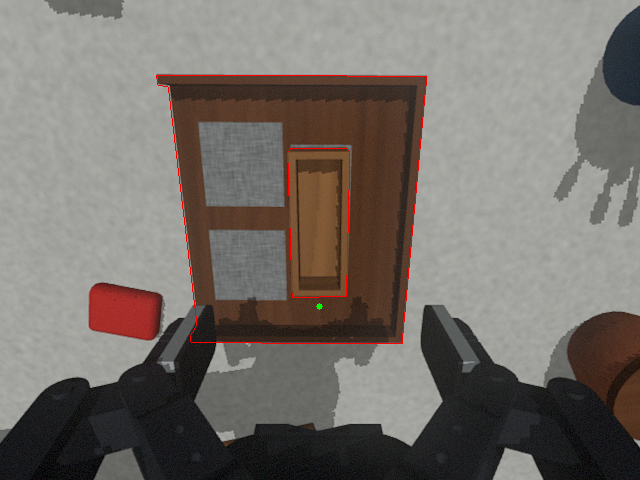

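jog_arm --commands "8.5 -0.9 2.0 0 0 0 -0.09;8.5 -1.8 4.2 0 0 0 0;8.5 -1.8 4.2 0 0 0 0;8.5 -1.8 4.2 0 0 0 0;8.5 -1.8 4.2 0 0 0 0"

```text
t: 31.52
tcp_pos: [0.4969, 0.1972, 0.1521]
ee_rot: [-180.0, -0.0, 73.6]
force: [1.0, -0.1, -0.2]
finger_gap: 0.994
```

jog_arm --commands "8.5 -1.8 4.2 0 0 0 0;8.5 -0.8 2.0 0 0 0 0;8.5 0 0 0 0 0 0;8.5 0 0 0 0 0 0;8.5 0 0 0 0 0 0"

```text
t: 32.15
tcp_pos: [0.4721, 0.2572, 0.1522]
ee_rot: [-180.0, 0.0, 73.6]
force: [-0.7, 0.5, -0.5]
finger_gap: 0.993
```

```bash
python3 - <<'E'
from look import *
look('w12',['tin','jar','board'],dict(tin=[.4708,.2576,-.28],board=[.4615,.3055,.2]),dict(tin=.01,board=0),dict(board=['jar','tin']))
E
```

```text
32.15 [0.4721 0.2572 0.1522] [-180.     0.    73.6] [-0.7  0.5 -0.5] 0.993
wrist tin [(0.6, [269, 187, 361, 299])]
wrist jar [(0.94, [179, 58, 294, 167])]
wrist board [(0.64, [147, 0, 408, 273])]
tin [0.4708 0.259 ] -15.7 0.056
board [0.461  0.3063] 11.7 0.026
```

View pics/w12_fit.png

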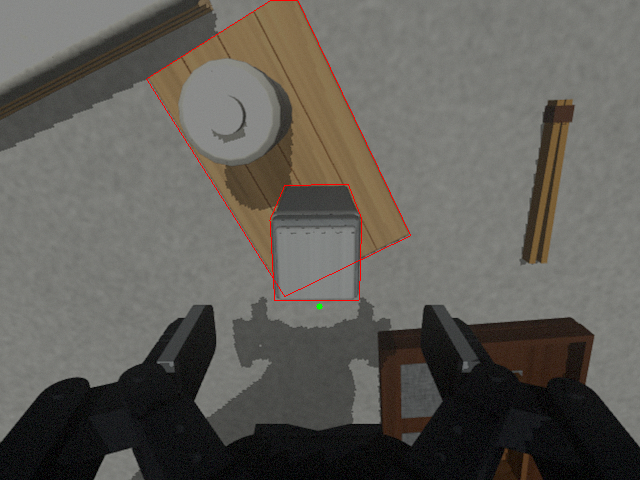

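jog_arm --commands "8.5 -0.1 0.05 -2.4 0 0 0;8.5 0 0 -2.4 0 0 0;8.5 0 0 -2.2 0 0 0;8.5 0 0 -1.0 0 0 0;8.5 0 0 -0.4 0 0 0"

```text
t: 32.98
tcp_pos: [0.4708, 0.2584, 0.0682]
ee_rot: [-180.0, 0.0, 73.6]
force: [0.0, 1.2, 0.0]
finger_gap: 0.996
```

jog_arm --commands "4.0 0 0 0 0 0 0;4.0 0 0 0 0 0 0;4.0 0 0 0 0 0 0;4.0 0 0 0 0 0 0;4.0 0 0 0 0 0 0"

```text
t: 33.6
tcp_pos: [0.4711, 0.2586, 0.0691]
ee_rot: [179.9, -0.0, 73.6]
force: [-0.4, -0.7, 6.7]
finger_gap: 0.579
```

jog_arm --commands "4.0 0 0 0.8 0 0 0;4.0 0 0 2.2 0 0 0;4.0 0 0 2.5 0 0 0;4.0 0.3 -2.5 1.0 0 0 0;4.0 0.6 -4.6 0 0 0 0"

```text
t: 34.22
tcp_pos: [0.4799, 0.1877, 0.1345]
ee_rot: [179.9, -0.1, 73.7]
force: [1.9, 0.1, -3.0]
finger_gap: 0.583
```

jog_arm --commands "4.0 0.6 -4.6 0 0 0 0;4.0 0.6 -4.6 0 0 0 0;4.0 0.6 -4.6 0 0 0 0;4.0 0.6 -4.6 0 0 0 0;4.0 0.5 -2.6 0 0 0 0"

```text
t: 34.85
tcp_pos: [0.5086, -0.0245, 0.1337]
ee_rot: [180.0, 0.0, 73.5]
force: [0.3, -0.9, -3.0]
finger_gap: 0.576
```

jog_arm --commands "4.0 0 0 0 0 0 0;4.0 0 0 -2 0 0 0;4.0 0 0 -2 0 0 0;4.0 0 0 -1 0 0 0;4.0 0 0 0 0 0 0"

```text
t: 35.48
tcp_pos: [0.5084, -0.022, 0.0831]
ee_rot: [-179.9, -0.0, 73.6]
force: [0.5, -0.7, -1.9]
finger_gap: 0.585
```

Now lower 1.2 cm to about 0.0711.

jog_arm --commands "4.0 0.05 -0.05 -0.6 0 0 0;4.0 0 0 -0.4 0 0 0;4.0 0 0 -0.1 0 0 0;4.0 0 0 -0.1 0 0 0;4.0 0 0 0 0 0 0"

```text
t: 36.1
tcp_pos: [0.5092, -0.023, 0.0713]
ee_rot: [-180.0, -0.0, 73.6]
force: [-0.8, -0.4, -2.8]
finger_gap: 0.578
```

jog_arm --commands "4.0 0 0 -0.1 0 0 0;4.0 0 0 0 0 0 0;4.0 0 0 0 0 0 0;4.0 0 0 0 0 0 0;4.0 0 0 0 0 0 0"

```text
t: 36.72
tcp_pos: [0.5093, -0.0231, 0.0711]
ee_rot: [180.0, 0.0, 73.6]
force: [-3.8, 0.2, 8.9]
finger_gap: 0.58
```

Contact; release and rise.

jog_arm --commands "6.5 0 0 0 0 0 0;8.5 0 0 0 0 0 0;8.5 0 0 0 0 0 0;8.5 0 0 3 0 0 0;8.5 0 0 5 0 0 0"

```text
t: 37.35
tcp_pos: [0.5083, -0.0229, 0.1499]
ee_rot: [-179.8, 0.0, 73.6]
force: [0.6, -0.8, 0.5]
finger_gap: 0.993
```

jog_arm --commands "8.5 -0.4 2.5 0.2 0 0 0.08;8.5 -0.7 4.8 0 0 0 0;8.5 -0.7 4.8 0 0 0 0;8.5 -0.7 4.8 0 0 0 0;8.5 -0.7 4.8 0 0 0 0"

```text
t: 37.98
tcp_pos: [0.4768, 0.1955, 0.1524]
ee_rot: [180.0, -0.0, 78.2]
force: [0.0, 0.6, 0.5]
finger_gap: 0.995
```

jog_arm --commands "8.5 -0.7 4.8 0 0 0 0;8.5 -0.7 4.8 0 0 0 0;8.5 -0.7 4.0 0 0 0 0;8.5 -0.3 1.5 0 0 0 0;8.5 0 0 0 0 0 0"

```text
t: 38.6
tcp_pos: [0.453, 0.3453, 0.152]
ee_rot: [-180.0, 0.0, 78.3]
force: [-0.1, 0.1, -0.6]
finger_gap: 0.994
```

```bash
python3 - <<'E'
from look import *
look('w13',['jar','board'],dict(jar=[.4517,.350,0],board=[.4615,.3055,.2]),dict(jar=.01,board=0),dict(board=['jar','tin']))
E
```

```text
38.6 [0.453  0.3453 0.152 ] [-180.     0.    78.3] [-0.1  0.1 -0.6] 0.994
wrist jar [(0.75, [269, 187, 360, 301])]
wrist board [(0.92, [218, 117, 429, 369])]
jar [0.4512 0.3474] 0.3 0.039
board [0.4609 0.3065] 11.7 0.047
```

View pics/w13_fit.png

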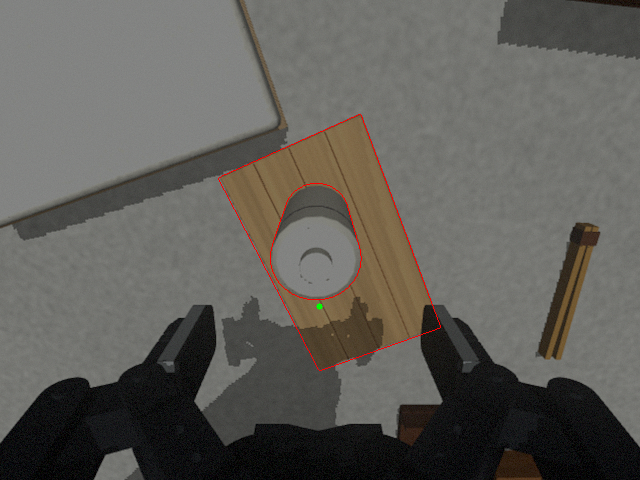

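jog_arm --commands "8.5 -0.1 0.15 -2.4 0 0 0;8.5 0 0 -2.4 0 0 0;8.5 0 0 -2.2 0 0 0;8.5 0 0 -1.0 0 0 0;8.5 0 0 -0.4 0 0 0"

```text
t: 39.38
tcp_pos: [0.4524, 0.346, 0.0682]
ee_rot: [-180.0, 0.0, 78.2]
force: [0.3, -0.4, -0.4]
finger_gap: 0.996
```

jog_arm --commands "4.0 0 0 0 0 0 0;4.0 0 0 0 0 0 0;4.0 0 0 0 0 0 0;4.0 0 0 0 0 0 0;4.0 0 0 0 0 0 0"

```text
t: 40.0
tcp_pos: [0.4525, 0.3467, 0.0693]
ee_rot: [179.9, -0.1, 78.2]
force: [-1.4, 0.1, 6.8]
finger_gap: 0.595
```

jog_arm --commands "4.0 0 0 0.8 0 0 0;4.0 0 0 2.2 0 0 0;4.0 0 0 2.5 0 0 0;4.0 0.6 -2.5 1.0 0 0 0;4.0 1.1 -4.5 0 0 0 0"

```text
t: 40.62
tcp_pos: [0.4694, 0.2767, 0.1346]
ee_rot: [179.9, -0.1, 78.3]
force: [1.2, -0.6, -2.7]
finger_gap: 0.597
```

jog_arm --commands "4.0 1.2 -4.6 0 0 0 0;4.0 1.2 -4.6 0 0 0 0;4.0 1.2 -4.6 0 0 0 0;4.0 1.2 -4.6 0 0 0 0;4.0 0.8 -3.3 0 0 0 0"

```text
t: 41.25
tcp_pos: [0.5254, 0.0576, 0.1338]
ee_rot: [180.0, 0.0, 78.1]
force: [0.1, -0.4, -3.4]
finger_gap: 0.595
```

jog_arm --commands "4.0 0 0 0 0 0 0;4.0 0 0 -2 0 0 0;4.0 0 0 -2 0 0 0;4.0 0 0 -1 0 0 0;4.0 0 0 0 0 0 0"

```text
t: 41.88
tcp_pos: [0.5249, 0.0599, 0.0831]
ee_rot: [-179.9, 0.0, 78.2]
force: [0.3, 1.0, -3.3]
finger_gap: 0.593
```

jog_arm --commands "4.0 0.1 -0.1 -0.6 0 0 0;4.0 0 0 -0.4 0 0 0;4.0 0 0 -0.1 0 0 0;4.0 0 0 -0.1 0 0 0;4.0 0 0 0 0 0 0"

```text
t: 42.5
tcp_pos: [0.5262, 0.0585, 0.0714]
ee_rot: [180.0, -0.0, 78.2]
force: [0.2, -1.1, -3.3]
finger_gap: 0.595
```

jog_arm --commands "4.0 0 0 -0.1 0 0 0;4.0 0 0 0 0 0 0;4.0 0 0 0 0 0 0;4.0 0 0 0 0 0 0;4.0 0 0 0 0 0 0"

```text
t: 43.12
tcp_pos: [0.5264, 0.0586, 0.0713]
ee_rot: [180.0, -0.0, 78.2]
force: [-5.2, 0.8, 11.8]
finger_gap: 0.595
```

jog_arm --commands "6.5 0 0 0 0 0 0;8.5 0 0 0 0 0 0;8.5 0 0 0 0 0 0;8.5 0 0 3 0 0 0;8.5 0 0 5 0 0 0"

```text
t: 43.75
tcp_pos: [0.5253, 0.0585, 0.1499]
ee_rot: [-179.8, 0.0, 78.2]
force: [0.3, -0.0, 0.5]
finger_gap: 0.991
```

jog_arm --commands "8.5 -1 0 4 0 0 0;8.5 -1 2 4 0 0 0;8.5 -1 4 4 0 0 0;8.5 -1.5 5 4 0 0 0;8.5 -1.5 5 2 0 0 0"

```text
t: 44.38
tcp_pos: [0.4666, 0.2173, 0.3304]
ee_rot: [179.9, -0.1, 78.2]
force: [1.2, 0.2, -0.8]
finger_gap: 0.995
```

jog_arm --commands "8.5 -3 5 0 0 0 0;8.5 -3 5 0 0 0 0;8.5 -3 5 0 0 0 0;8.5 -3 5 0 0 0 0;8.5 -3 5 0 0 0 0"

```text
t: 45.0
tcp_pos: [0.3156, 0.4675, 0.3283]
ee_rot: [180.0, -0.0, 78.2]
force: [1.1, 0.3, -0.4]
finger_gap: 0.994
```

jog_arm --commands "8.5 0 0 0 0 0 0;8.5 0 0 0 0 0 0;8.5 0 0 0 0 0 0;8.5 0 0 0 0 0 0;8.5 0 0 0 0 0 0"

```text
t: 45.62
tcp_pos: [0.3173, 0.4656, 0.3284]
ee_rot: [180.0, -0.0, 78.1]
force: [0.1, -0.6, 0.5]
finger_gap: 0.997
```

```bash
python3 - <<'E'
from look import *
o=env.observe(); print(o['t'],o['tcp_pos'],o['force'])
D0=pickle.load(open('init.pkl','rb'))
D=run(["jar","tin","fullbox","openbox","stand","pad","tongs","compact"],['top','scene'],'end')
zs=dict(jar=.012,tin=.012,fullbox=.016,openbox=.012,stand=0,pad=0)
p0=dict(jar=[.526,.0575,0],tin=[.509,-.023,-.28],fullbox=[.469,-.2995,.06],openbox=[.578,.007,-.2],stand=[.56,.009,-.2],pad=[.47,-.2995,.06])
occ=dict(stand=['jar','tin','openbox'],pad=['fullbox'],openbox=['jar','tin'],tin=['jar'])
for n in zs:
  for c in ('top','scene'):
    if n in D[c]:
        p,e=fit(D,n,p0[n],zs[n],occ.get(n,[]),[c]); print(n,c,p[:2].round(4),np.degrees(p[2]).round(1),round(e,3))
for c in('top','scene'):
  for n in('jar','tin','tongs','compact'):
    if n in D[c]: print(c,n,[ (np.argwhere(X[c][n]).mean(0)).round(1) for X in (D0,D)])
E
```

```text
45.625 [0.31734333 0.46556484 0.32839687] [ 0.12066894 -0.58972642  0.54759885]
top jar [(0.93, [262, 224, 293, 267])]
top tin [(0.89, [310, 238, 343, 281])]
top fullbox [(0.62, [444, 280, 509, 306])]
top openbox [(0.84, [278, 207, 339, 243]), (0.51, [166, 173, 229, 199])]
top stand [(0.7, [238, 179, 371, 295]), (0.3, [305, 233, 341, 279])]
top pad [(0.96, [422, 259, 521, 330])]
top tongs [(0.87, [168, 175, 229, 197])]
top compact [(0.84, [315, 313, 348, 346])]
scene jar [(0.56, [327, 222, 350, 264])]
scene tin [(0.88, [305, 206, 333, 252])]
scene fullbox [(0.62, [234, 186, 274, 211])]
scene openbox [(0.72, [285, 239, 330, 276])]
scene stand [(0.89, [259, 231, 372, 303])]
scene pad [(0.68, [324, 221, 349, 266]), (0.64, [220, 198, 297, 227])]
scene tongs [(0.87, [342, 306, 385, 341])]
scene compact [(0.62, [342, 217, 357, 229])]
jar top [0.5268 0.0581] 3.6 0.073
jar scene [0.5207 0.0555] 13.9 0.151
tin top [ 0.5092 -0.0241] -14.3 0.072
tin scene [ 0.5067 -0.0263] -28.8 0.108
fullbox top [ 0.4696 -0.3015] 4.5 0.079
fullbox scene [ 0.4715 -0.299 ] -0.9 0.135
openbox top [0.5775 0.0078] -12.5 0.075
openbox scene [0.5766 0.0059] -14.0 0.088
stand top [0.56   0.0101] -11.3 0.032
stand scene [0.557  0.0083] -12.3 0.075
pad top [ 0.4694 -0.2981] 4.8 0.129
pad scene [ 0.4379 -0.362 ] 33.8 1.964
top jar [array([246.3, 278.2]), array([246.3, 277.8])]
top tin [array([258.1, 323.3]), array([258. , 323.2])]
top tongs [array([185.7, 198.2]), array([186. , 198.8])]
top compact [array([328.3, 332.1]), array([328.1, 331.7])]
scene jar [array([242.1, 338.9]), array([242.6, 339.3])]
scene tin [array([225.8, 316.9]), array([226. , 316.7])]
scene tongs [array([321.8, 361.1]), array([322.3, 361.7])]
scene compact [array([222.9, 350.8]), array([222.4, 350.1])]
```

View pics/top_end_ov.png

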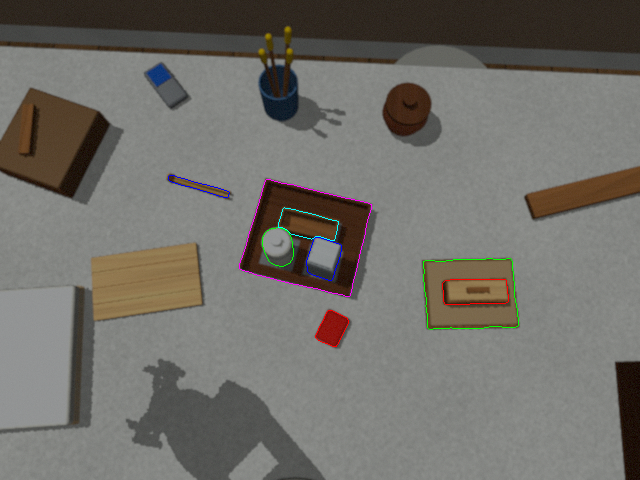

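View pics/scene_end_ov.png

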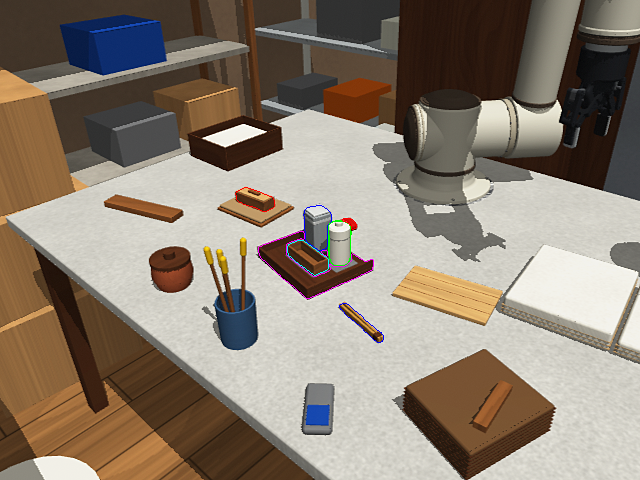

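All the pieces are in place: the jar is at (278,246) and the tin at (323,258) in the top picture, as at the start. The open box lies on the back place and the lidded box on the pad. Handing in.

```bash
python3 -c "
from cell import env
print(env.finish_job())"
```

```text
the job is handed in; nothing more can be done
None
```

The job is done and handed in at about 46 s of the 144 s allowed. I moved the jar and then the tin to the board, and laid the lidded box on the pad. I then laid the open box in the back place of the stand, and put the tin and then the jar back at their recorded grasp positions.

My last checks, from the top and scene cameras with the arm withdrawn and touching nothing:

| Thing | Result |
|---|---|
| Jar and tin | Their mask centres moved less than 1 px from the first pictures, about 1 mm |
| Lidded box | About 3 mm from the pad's middle and lengthwise within 1° (top camera) |
| Open box | About 2 mm from the back place and within about 1° of square |
| Tongs and red case | Unmoved, within 1 px |

- **Failed check:** in the final scene picture the detector took the jar for the pad, so that pad fit is useless. I relied on the top and wrist cameras for the pad.
- **Disagreements:** scene-camera fits differ from the top camera by up to about 6 mm for the jar, and by about 5° for the lidded box. The tin's turn also differs (about -29° scene, -14° top, -16° wrist), but it is not judged. The early wrist picture was up to about 10 mm off because it was taken while the arm was still settling; later fits agreed within about 3 mm.

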